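# Third hand for closing a jar tray

### The job

Be my third hand: pick up the loose end board, stand it on the plywood assembly board at the open end of the jar tray with its started screws facing out and its ends and top in line with the tray's, and with it slide the tray back until it sits square against the fence and the joint is closed all along. Then keep pressing the end board on towards the fence with a steady push of about 12 newtons (a bit over a kilo) for three seconds and finish still holding it like that, so that I can drive the screws. Do not ram it, and leave the jar, the jar lid and the screwdriver where they are.

Things in the scene. Friction and masses are not known exactly. Their poses are not given: they have to be found in the camera images.
- jig: Plywood assembly board screwed to the bench, 260 (x) by 240 (y) by 18 mm; it does not move. Origin: centre of its underside, on the bench. Its top is at z = 18 mm. Its +x points away from the robot, towards its fence; the inner face of the fence is the plane x = +105 mm.
- fence: Hardwood fence fixed across the far end of the assembly board, 25 (x) by 240 (y) by 35 mm high. Origin: centre of its underside, on the board's top; axes as the board's; inner face at its x = -12.5 mm. The tray slides towards it at 1 to 6 N; once home, wood on wood hardly gives: go by the push felt. An end board pressed down on the assembly board rubs, and loses part of the push.
- tray: Pale wooden jar tray, loose, 0.28 to 0.46 kg, on the assembly board, open end to the robot, 10 to 25 mm short of the fence, a little askew. Outer 130 (x) by 180 (y) by 60 mm high. Origin: centre of underside; +x to its closed back. The 6 mm bottom fills the outline; 12 mm side walls (outer faces y = +-90 mm) and bottom end flush at x = -65 mm, the open end; back wall's outer face at x = +65 mm.
- back_left (a point): Point on the outer face of the tray's back wall, 80 mm to the tray's +y side, 20 mm above its underside.
- back_right (a point): Point on the outer face of the tray's back wall, 80 mm to the tray's -y side, 20 mm above its underside.
- end_board: Loose pale wooden end board, 0.09 to 0.14 kg, standing on its long edge on the bench, left or right of the assembly board: 12 mm thick (x), 180 long (y), 60 high (z). Origin: centre of underside. Four started screws stand 12 mm out of its -x (outer) face at y = +-84 mm, heights 18 and 45. The smooth +x face goes to the tray: seated, its origin is at x = -71 mm, y = z = 0 of the tray, axes alike.
- screw_face (a point): Centre of the end board's outer (screw) face: 6 mm to the -x side of its mid-plane, 30 mm above its underside. The middle 140 mm of the board is bare on both faces, to be gripped across the 12 mm.
- jar: Bystander: white jar with brass cap, 62 mm across, 115 mm high. Origin: centre of its underside. On the other side of the assembly board from the end board.
- jar_lid: Bystander: brass jar lid lying hollow side up, 70 mm across, 14 mm high. Origin: centre of its underside.
- screwdriver: Bystander: screwdriver lying to the right of the fence. Origin: its middle, on the bench; +x points to its tip.
There are look-alikes about, which are no part of the job. Several things have the shape of the end_board; the one meant has the colours described above.

How it is judged:
By the outcome, as a careful person would: the job done as asked, in the order asked, and still so for the second after the job is handed in, while the arm keeps its last pose, push and grip.
It also fails if it takes over 51 s, if anything falls off the work surface, if the arm or the gripper's body presses on something with over 40 N, if the wrist force passes 120 N, or if a joint passes its speed limit or range.

### The arm

A 6-joint arm with a two-finger parallel gripper is mounted at the origin on the work surface. World frame = base frame: x ahead of the robot, y to its left, z up, the work surface at z = 0. Lengths are in m, angles in rad, forces in N, time in s.
With the tool pointing down it reaches from about 0.225 to 0.875 m from the base axis. Payload 3.4 kg.
Tool frame: the origin (TCP) lies at the centre of the arm's flange, where the gripper is bolted on; the fingertips stand 173 mm ahead of it and the grasp point (between the pads) lies 155 mm ahead of it; z points along the fingers, y is the line along which they close (so a half turn about z gives the same grasp; the last joint's range is limited). The gripper opens to 85 mm and grips with 20 to 120 N. Pads are 22 mm wide; open, the fingers measure 114 mm over their backs; the gripper's body (76 mm by 85 mm) begins 54 mm behind the grasp point. The pads swing forward as they close: fully open they stand 13 mm farther back than shut.
Start: joints at [1.189, 0.276, 1.505, -0, 1.361, -0.121], TCP at [0.148, 0.556, 0.405] pointing down, gripper open.
Joint ranges: [-2.89, 2.89], [-0.75, 2.08], [0.22, 2.7], [-1.18, 4.32], [0.11, 2.71], [-2.7, 2.7]. Speed limits (rad/s): [2.57, 2.57, 3.14, 3.14, 3.14, 3.14].

### API

Orientations are given as a 3x3 rotation matrix whose columns are the frame's x, y, z axes.
In Python, from station import arm gives the robot as it stands.
- The arm moves only by the tool play_rows, never from a script. Its argument "moves" is a list of rows, each a list of 3 entries, a list of its own where there are three numbers: the turn, a rotation vector about the world's x, y, z in degrees, then the shift along the world's x, y, z in cm, then the closure, from -1 (fully open) to 1 (shut). In form: [[[wx, wy, wz], [dx, dy, dz], gripper], ...]. A call has 1 to 5 rows; each row shifts and turns the commanded pose from where the row before left it; what a row does not reach is not made up. A row lasts 1/10 s, in which the tool goes at most 50 mm and 8.59 degrees, less where a joint would pass 70% of its speed; a pose out of reach is approached as far as the arm can. A call with a gripper value outside its range is refused whole. The fingers move at their own pace and stop on an object; "grip_force" is the grip in N (left out, the last holds). Time passes only in rows, so rows that do not move let the fingers close. It gives the time, the measured TCP pose, the force, the opening and the grip force at its end, in the units of the state.
- arm.read_state(): the state, without advancing time (a new reading comes with each control period).
- arm.grab_frame(name): name is "scene" or "top"; returns a dict with "pixels" (400x640x3 uint8, red, green, blue), "depth" (400x640 float32, m along the optical axis (not along the pixel's ray), 0 where there is no reading), "mtx" (3x3 intrinsics, pixels), "dist" ([k1, k2, p1, p2, k3] as OpenCV has them; the pictures are not rectified), "rvec" (rotation vector, rad) and "tvec" (3), from world to camera coordinates, as OpenCV has them. Camera axes: x right, y down, z forward; pixel columns grow to the right and rows downward; lengths in m; the calibration is good to about 2 mm. A picture is of the moment at which its call begins.
- arm.job_done(): hands the job in; it is judged then, once.
The state is a dict: "clock": time; "joints": joint angles; "qd": joint speeds; "joint_efforts": joint torques, N m; "ee_pos": TCP position; "eef_rot": TCP orientation; "wrist_force": force on the tool from outside, world axes, zero at the start; "torque": the same for the moment, N m; "width": opening from 0.0 (shut) to 1.0 (fully open); "grip_force": force on a finger pad.
Only numpy, scipy, OpenCV 4.12 (cv2) and the standard library are available. Lean on these libraries where they do the work, as an engineer would, in place of code of your own. Each camera call takes 0.05 s, during which the arm holds its last target. There are 200 camera calls.

## Working session

There is one attempt and no reset: what is moved stays moved. The work goes in short steps, Python scripts to look and compute and a tool call to move; the robot and the scene stay as the last step left them, time stands still between calls to the robot, and variables do not carry over. Pictures are saved under pics/ and viewed, at most 10 in all, crops included, and the job is handed in when it is done.

Besides the shell and the picture viewer there is one more tool, called after "Emit:" by a JSON object that holds its "name" and its "arguments". play_rows: Moves the arm, as the interface text tells. Its arguments: {"type":"object","properties":{"moves":{"type":"array","items":{"type":"array"}},"grip_force":{"type":"number"}},"required":["moves"]}

```bash
ls; mkdir -p pics
python3 - <<'E'
from station import arm
import cv2,numpy as np,pickle
d={}
for n in("scene","top"):
    f=arm.grab_frame(n);d[n]=f
    cv2.imwrite(f"pics/{n}0.png",f["pixels"][:,:,::-1])
    R=cv2.Rodrigues(np.array(f["rvec"]))[0];print(n,-R.T@np.array(f["tvec"]).ravel())
pickle.dump(d,open("d0.pkl","wb"))
print(arm.read_state())
E
```

```text
pics
scene [ 1.20653932 -0.5243893   0.8915971 ]
top [ 0.42865057 -0.06023923  1.37928603]
{'clock': 0.1, 'joints': array([ 1.18899765e+00,  2.76530480e-01,  1.50597514e+00,  7.95126973e-06,
        1.36072168e+00, -1.21009047e-01]), 'qd': array([ 0.00038517, -0.00217839, -0.00210228, -0.0003157 ,  0.00098807,
        0.00141785]), 'joint_efforts': array([ 8.76793838e-04, -4.17703807e+01, -2.46403116e+01, -1.38097598e-04,
        5.86703536e-03, -1.66436678e-06]), 'ee_pos': array([0.14820101, 0.55538608, 0.40393923]), 'eef_rot': array([[-9.66186187e-01,  2.57844667e-01, -6.16266220e-04],
       [ 2.57845322e-01,  9.66185023e-01, -1.51403889e-03],
       [ 2.05040338e-04, -1.62174483e-03, -9.99998664e-01]]), 'wrist_force': array([-0.32198945, -0.03950595,  0.46548851]), 'torque': array([-0.00633405,  0.03292881, -0.0077563 ]), 'grip_force': 0.0, 'width': 0.9989232243229657}
```

View pics/top0.png

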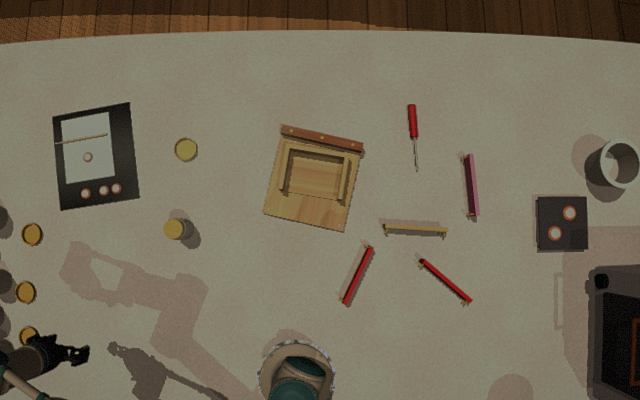

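View pics/scene0.png

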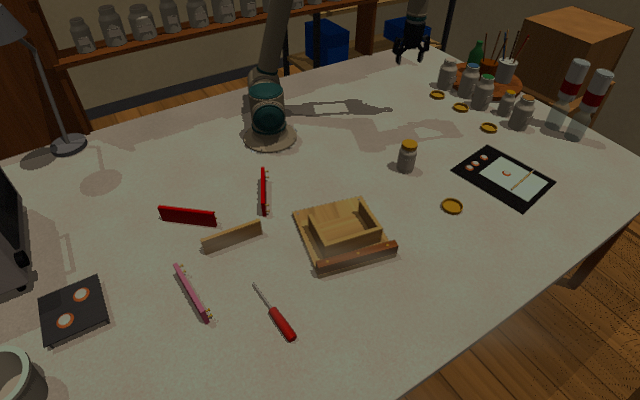

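The top view shows the pale end board at about (415,230), its screws on the lower (robot) side. The jig and tray are around (313,180), with the fence at the far end. The jar is at (178,229), the lid at (186,150) and the screwdriver at (413,135). The red and pink boards are decoys. The scene view agrees: the pale board is at (232,236) and the tray at (345,225).

Run:
```python
import cv2,pickle,numpy as np
d=pickle.load(open("d0.pkl","rb"))
t=d["top"]["pixels"][115:245,255:455,::-1]
s=d["scene"]["pixels"][185:280,190:405,::-1]
cv2.imwrite("pics/tc.png",cv2.resize(t,None,fx=4,fy=4,interpolation=cv2.INTER_CUBIC))
s=cv2.resize(s,None,fx=3.7,fy=3.7,interpolation=cv2.INTER_CUBIC);cv2.imwrite("pics/sc.png",s)
```

```text
(no output)
```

View pics/tc.png

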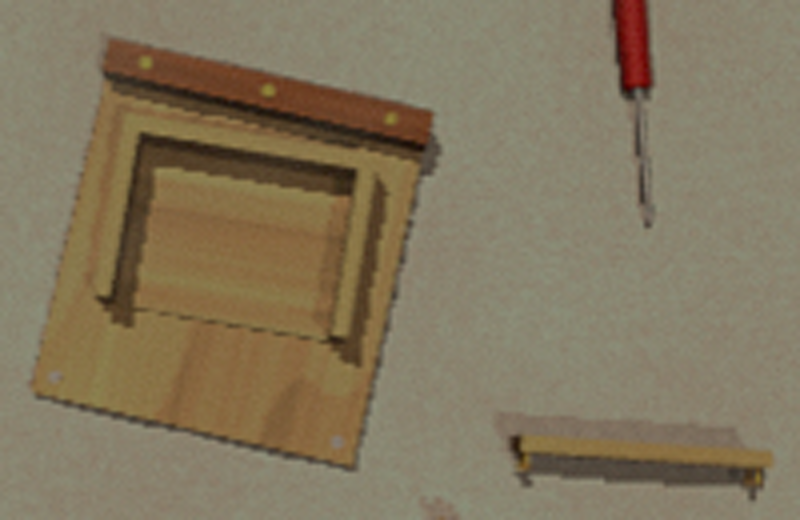

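View pics/sc.png

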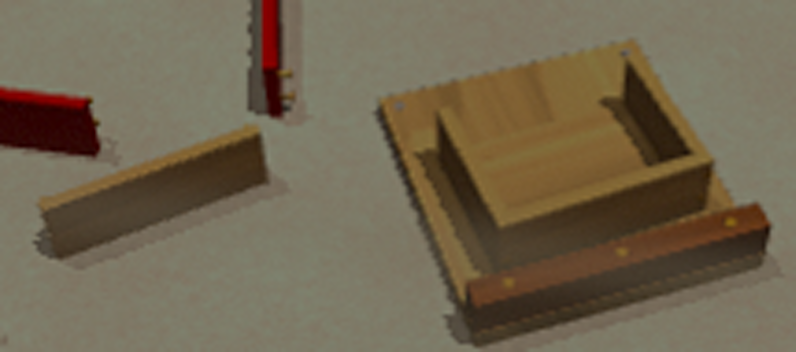

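The crops show everything clearly. In the top crop, the jig corners are about (105,75), (35,393), (355,467) and (430,110), with the tray open end running from (105,303) to (345,342). The end board's top edge runs from (518,443) to (772,458), with its screws towards the robot. Next I'll measure by height masks and ray casts.

```bash
cat > h.py <<'E'
import cv2,numpy as np
def cam(f): return np.array(f["mtx"]),np.array(f["dist"]),cv2.Rodrigues(np.array(f["rvec"]))[0],np.array(f["tvec"]).reshape(3)
def world(f):
    K,D,R,t=cam(f);h,w=f["depth"].shape
    uv=np.stack(np.meshgrid(np.arange(w),np.arange(h)),-1).reshape(-1,1,2).astype(np.float64)
    n=cv2.undistortPoints(uv,K,D).reshape(h,w,2)
    rays=np.dstack([n,np.ones((h,w))])
    return ((rays*f["depth"][...,None]-t)@R), rays@R, -R.T@t
def plane(rays,c,m,z):
    r=rays[m];return (c+r*((z-c[2])/r[:,2])[:,None])[:,:2]
def pca(p):
    c=p.mean(0);w,v=np.linalg.eigh(np.cov((p-c).T));a=v[:,1]
    if a[1]<0:a=-a
    q=(p-c)@np.c_[a,[-a[1],a[0]]]
    return c,np.degrees(np.arctan2(-a[0],a[1])),np.ptp(q,axis=0),np.sqrt(12*w)[::-1]
E
python3 - <<'E'
from h import *;import pickle
d=pickle.load(open("d0.pkl","rb"))
f=d["top"];W,r,c=world(f);z=W[...,2]
v,u=np.mgrid[:400,:640]
for n,(u0,u1,v0,v1),zz in(("end",(375,455,212,245),.06),("fence",(268,370,115,160),.053),("tray",(268,360,130,205),.078),("jigtop",(258,370,115,240),.018)):
    reg=(u>u0)&(u<u1)&(v>v0)&(v<v1)
    m=reg&(abs(z-zz)<.009)
    p=plane(r,c,m,zz); print(n,m.sum(),np.round(z[m].mean(),4),*pca(p))
    k,cnt=cv2.connectedComponents(m.astype(np.uint8))
    print("  minrect",cv2.minAreaRect(p.astype(np.float32)*1000))
bg=(u>380)&(u<400)&(v>160)&(v<200);print("bench",z[bg].mean(),z[bg].std())
E
```

```text
end 272 0.0598 [ 0.4392963 -0.3407678] -4.354141869591674 [0.17806634 0.02155645] [0.18060411 0.01290937]
  minrect ((434.73828125, -341.35455322265625), (178.05288696289062, 21.366544723510742), 85.74754333496094)
fence 817 0.0527 [ 0.69398853 -0.07370154] -12.543747359357573 [0.23701596 0.09604798] [0.231853   0.05586883]
  minrect ((664.3843994140625, -67.62568664550781), (236.98040771484375, 95.60787200927734), 76.77595520019531)
tray 684 0.0773 [ 0.62091845 -0.05658753] -10.103762085670384 [0.18059731 0.13054857] [0.24691009 0.14283525]
  minrect ((598.5315551757812, -53.51476287841797), (180.0558624267578, 130.7495880126953), 80.14318084716797)
jigtop 5504 0.0198 [ 0.56122837 -0.04625166] -5.489366793283404 [0.28694206 0.32325767] [0.2420717  0.23614938]
  minrect ((587.0570678710938, -39.4298095703125), (292.1861267089844, 311.3668212890625), 89.81273651123047)
bench 0.00538854144452221 0.08764396024589957
```

Run:
```python
from h import *;import pickle
d=pickle.load(open("d0.pkl","rb"))
for cn,B in(("top",dict(end=(375,455,212,245),fence=(268,370,115,160),tray=(268,360,130,205))),("scene",dict(end=(195,268,215,258),fence=(310,402,238,275),tray=(302,388,190,260)))):
    f=d[cn];W,r,c=world(f);z=W[...,2]
    v,u=np.mgrid[:400,:640];hsv=cv2.cvtColor(f["pixels"],cv2.COLOR_RGB2HSV);H,S,V=[hsv[...,i].astype(int) for i in range(3)]
    for n,zz in(("end",.06),("fence",.053),("tray",.078)):
        u0,u1,v0,v1=B[n];reg=(u>u0)&(u<u1)&(v>v0)&(v<v1)
        m=reg&(abs(z-zz)<.005)
        if n=="fence": m=reg&(H<11)&(S>90)&(V>60)&(abs(z-zz)<.006)
        k,l,st,_=cv2.connectedComponentsWithStats(m.astype(np.uint8),connectivity=8);m=l==1+np.argmax(st[1:,4])
        p=plane(r,c,m,zz);print(cn,n,m.sum(),z[m].mean().round(4),*[np.round(x,4) for x in pca(p)])
        print("  minrect",cv2.minAreaRect(p.astype(np.float32)*1000), hsv[m].mean(0).round())
```

```text
top end 256 0.06 [ 0.4395 -0.3404] -4.3867 [0.1781 0.0122] [0.1794 0.0121]
  minrect ((439.3761291503906, -341.6990966796875), (178.06353759765625, 12.126900672912598), 85.66740417480469) [ 19. 128. 131.]
top fence 4 0.0532 [ 0.6694 -0.1663] 45.4448 [0.0082 0.0041] [0.0116 0.007 ]
  minrect ((668.65869140625, -166.99069213867188), (4.0486650466918945, 8.186217308044434), 45.039119720458984) [ 10. 167. 107.]
top tray 624 0.0776 [ 0.6213 -0.0556] -9.1329 [0.1814 0.1307] [0.2481 0.1421]
  minrect ((599.1566162109375, -53.695220947265625), (180.07752990722656, 129.42759704589844), 80.22518157958984) [ 21. 122. 131.]
scene end 283 0.0605 [ 0.4427 -0.3434] -4.1053 [0.1798 0.0205] [0.18   0.0183]
  minrect ((443.9617004394531, -342.4894714355469), (179.82899475097656, 20.386877059936523), 85.79995727539062) [ 18. 137. 112.]Traceback (most recent call last):
  File "<stdin>", line 10, in <module>
    return _wrapfunc(a, 'argmax', axis=axis, out=out, **kwds)
    return bound(*args, **kwds)
ValueError: attempt to get argmax of an empty sequence
```

Run:
```python
from h import *;import pickle
d=pickle.load(open("d0.pkl","rb"))
f=d["top"];W,r,c=world(f);z=W[...,2];v,u=np.mgrid[:400,:640]
m=(u>268)&(u<370)&(v>115)&(v<160)&(abs(z-.053)<.005)
k,l,st,_=cv2.connectedComponentsWithStats(m.astype(np.uint8),connectivity=4);m=l==1+np.argmax(st[1:,4])
p=plane(r,c,m,.053);cc,y,ex,sd=pca(p);print(len(p),cc,y,ex,sd,cv2.minAreaRect(p.astype(np.float32)*1000))
# tray outer-edge lines in tray frame (yaw -9.8) and in fence frame
mt=(u>268)&(u<360)&(v>130)&(v<205)&(abs(z-.078)<.005)
q=plane(r,c,mt,.078)
a=np.radians(y);X=np.array([np.cos(a),np.sin(a)]);Y=np.array([-X[1],X[0]])
# fit back edge: farthest point per column
b=np.radians(-9.8);Xt=np.array([np.cos(b),np.sin(b)]);Yt=np.array([-Xt[1],Xt[0]])
s=q@Yt;e=q@Xt
bins=np.linspace(s.min()+.005,s.max()-.005,40);I=np.digitize(s,bins)
bx=[(s[I==i].mean(),e[I==i].max()) for i in range(1,40) if (I==i).any()]
k=np.polyfit(*np.array(bx).T,1);print("back edge yaw",-9.8-np.degrees(np.arctan(k[0])))
for nm,sg in(("L",1),("R",-1)):
    bins=np.linspace(e.min()+.004,e.max()-.004,28);I=np.digitize(e,bins)
    g=np.array([(e[I==i].mean(),(sg*s[I==i]).max()) for i in range(1,28) if (I==i).any()])
    k=np.polyfit(*g.T,1);print(nm,"yaw",-9.8+sg*np.degrees(np.arctan(k[0])),g[:,1].mean()*sg)
print("ends",e.min(),e.max(),"mid s",(s.min()+s.max())/2)
print("fence-frame: fence",cc@X,cc@Y)
```

```text
675 [ 0.69818081 -0.07618616] -13.185518522248774 [0.23698332 0.02670404] [0.23770488 0.02585083] ((697.9156494140625, -75.50528717041016), (236.98451232910156, 26.693424224853516), 76.83055114746094)
back edge yaw -9.854787537812905
L yaw -9.901866455876265 0.13798547861324748
R yaw -9.9118506824077 -0.039736962755772265
ends 0.5347997345084985 0.6642597349463056 mid s 0.049081365045334426
fence-frame: fence 0.6971528046001405 0.08508075449133846
```

Emit:
{"name": "play_rows", "arguments": {"moves": [[[0, 0, -3.18], [1.16, -3.58, -0.42], -1], [[0, 0, -3.18], [1.16, -3.58, -0.42], -1], [[0, 0, -3.18], [1.16, -3.58, -0.42], -1], [[0, 0, -3.18], [1.16, -3.58, -0.42], -1], [[0, 0, -3.18], [1.16, -3.58, -0.42], -1]], "grip_force": 80}}

```text
clock: 0.6
ee_pos: [0.2063, 0.375, 0.3832]
eef_rot: [[-0.858, 0.514, -0.0], [0.514, 0.858, -0.001], [-0.0, -0.001, -1.0]]
wrist_force: [0.2, 0.5, 0.1]
width: 0.995
grip_force: 0.0
```

Emit:
{"name": "play_rows", "arguments": {"moves": [[[0, 0, -3.18], [1.16, -3.58, -0.42], -1], [[0, 0, -3.18], [1.16, -3.58, -0.42], -1], [[0, 0, -3.18], [1.16, -3.58, -0.42], -1], [[0, 0, -3.18], [1.16, -3.58, -0.42], -1], [[0, 0, -3.18], [1.16, -3.58, -0.42], -1]]}}

```text
clock: 1.1
ee_pos: [0.2641, 0.1961, 0.3625]
eef_rot: [[-0.684, 0.729, 0.0], [0.729, 0.684, -0.0], [-0.0, 0.0, -1.0]]
wrist_force: [0.6, 0.5, 0.1]
width: 1.0
grip_force: 0.0
```

Emit:
{"name": "play_rows", "arguments": {"moves": [[[0, 0, -3.18], [1.16, -3.58, -0.42], -1], [[0, 0, -3.18], [1.16, -3.58, -0.42], -1], [[0, 0, -3.18], [1.16, -3.58, -0.42], -1], [[0, 0, -3.18], [1.16, -3.58, -0.42], -1], [[0, 0, -3.18], [1.16, -3.58, -0.42], -1]]}}

```text
clock: 1.6
ee_pos: [0.3221, 0.0171, 0.3416]
eef_rot: [[-0.457, 0.889, 0.0], [0.889, 0.457, 0.0], [-0.0, 0.0, -1.0]]
wrist_force: [0.5, -0.4, -0.4]
width: 1.003
grip_force: 0.0
```

Emit:
{"name": "play_rows", "arguments": {"moves": [[[0, 0, -3.18], [1.16, -3.58, -0.42], -1], [[0, 0, -3.18], [1.16, -3.58, -0.42], -1], [[0, 0, -3.18], [1.16, -3.58, -0.42], -1], [[0, 0, -3.18], [1.16, -3.58, -0.42], -1], [[0, 0, -3.18], [1.16, -3.58, -0.42], -1]]}}

```text
clock: 2.1
ee_pos: [0.3803, -0.162, 0.3203]
eef_rot: [[-0.196, 0.981, -0.0], [0.981, 0.196, 0.0], [0.0, -0.0, -1.0]]
wrist_force: [0.3, 0.2, -0.0]
width: 0.998
grip_force: 0.0
```

Emit:
{"name": "play_rows", "arguments": {"moves": [[[0, 0, -3.18], [1.16, -3.58, -0.42], -1], [[0, 0, -3.18], [1.16, -3.58, -0.42], -1], [[0, 0, -3.18], [1.16, -3.58, -0.42], -1], [[0, 0, -3.18], [1.16, -3.58, -0.42], -1], [[0, 0, -3.18], [1.16, -3.58, -0.42], -1]]}}

```text
clock: 2.6
ee_pos: [0.4384, -0.3409, 0.2991]
eef_rot: [[0.08, 0.997, -0.0], [0.997, -0.08, 0.001], [0.001, -0.001, -1.0]]
wrist_force: [1.2, 0.6, 0.2]
width: 1.001
grip_force: 0.0
```

```bash
cat > st.py <<'E'
from station import arm
import numpy as np
s=arm.read_state();R=s["eef_rot"]
print(round(s["clock"],2),np.round(s["ee_pos"]*1000,1),"yaw",round(np.degrees(np.arctan2(R[1,1],R[0,1])),2),"z",np.round(R[:,2],4),"F",s["wrist_force"].round(2),"T",s["torque"].round(2),"w",round(s["width"],3),"g",s["grip_force"],"q",s["joints"].round(2))
E
python3 st.py
```

```text
2.6 [ 438.4 -340.9  299.1] yaw -4.6 z [-5.e-04  8.e-04 -1.e+00] F [1.19 0.57 0.24] T [ 0.05 -0.04 -0.04] w 1.001 g 0.0 q [-0.79  0.33  1.71  0.    1.11 -0.71]
```

Emit:
{"name": "play_rows", "arguments": {"moves": [[[0, 0, 0.2], [0.1, 0, -2.4], -1], [[0, 0, 0], [0, 0, -2.4], -1], [[0, 0, 0], [0, 0, -2.4], -1], [[0, 0, 0], [0, 0, -2.0], -1], [[0, 0, 0], [0, 0, -1.2], -1]]}}

```text
clock: 3.1
ee_pos: [0.4387, -0.3389, 0.1938]
eef_rot: [[0.074, 0.997, -0.002], [0.997, -0.074, 0.002], [0.002, -0.002, -1.0]]
wrist_force: [-0.1, -0.0, 0.5]
width: 1.002
grip_force: 0.0
```

Emit:
{"name": "play_rows", "arguments": {"moves": [[[0, 0, 0], [0, 0, -0.6], -1], [[0, 0, 0], [0, 0, 0], 1], [[0, 0, 0], [0, 0, 0], 1], [[0, 0, 0], [0, 0, 0], 1], [[0, 0, 0], [0, 0, 0], 1]], "grip_force": 80}}

```text
clock: 3.6
ee_pos: [0.4395, -0.3396, 0.1906]
eef_rot: [[0.074, 0.997, 0.001], [0.997, -0.074, -0.001], [-0.001, 0.001, -1.0]]
wrist_force: [-0.8, 0.7, -0.2]
width: 0.331
grip_force: 0.0
```

Emit:
{"name": "play_rows", "arguments": {"moves": [[[0, 0, 0], [0, 0, 0], 1], [[0, 0, 0], [0, 0, 0], 1], [[0, 0, 0], [0, 0, 0], 1]]}}

```text
clock: 3.9
ee_pos: [0.4395, -0.3396, 0.1905]
eef_rot: [[0.074, 0.997, 0.001], [0.997, -0.074, -0.001], [-0.001, 0.001, -1.0]]
wrist_force: [-1.0, 0.4, 5.4]
width: 0.13
grip_force: 78.4
```

```bash
python3 st.py
```

```text
3.9 [ 439.5 -339.6  190.5] yaw -4.24 z [ 0.0011 -0.001  -1.    ] F [-1.04  0.44  5.36] T [-0.01  0.11  0.  ] w 0.13 g 78.38879585266113 q [-0.78  0.45  1.84  0.    0.85 -0.71]
```

Emit:
{"name": "play_rows", "arguments": {"moves": [[[0, 0, 0], [0, 0, 0.6], 1], [[0, 0, 0], [0, 0, 2.4], 1], [[0, 0, 0], [0, 0, 3.4], 1], [[0, 0, 0], [0, 0, 3.0], 1], [[0, 0, 0], [0, 0.6, 1.6], 1]]}}

```text
clock: 4.4
ee_pos: [0.4397, -0.3342, 0.3023]
eef_rot: [[0.074, 0.997, 0.003], [0.997, -0.074, -0.003], [-0.003, 0.003, -1.0]]
wrist_force: [0.7, 0.7, -0.4]
width: 0.129
grip_force: 77.9
```

Emit:
{"name": "play_rows", "arguments": {"moves": [[[0, 0, -0.5], [0.5, 2.0, 0], 1], [[0, 0, -0.5], [0.5, 3.4, 0], 1], [[0, 0, -0.6], [0.5, 3.4, 0], 1], [[0, 0, -0.6], [0.5, 3.4, 0], 1], [[0, 0, -0.6], [0.5, 3.4, 0], 1]]}}

```text
clock: 4.9
ee_pos: [0.464, -0.176, 0.2996]
eef_rot: [[0.124, 0.992, -0.001], [0.992, -0.124, 0.0], [0.0, -0.001, -1.0]]
wrist_force: [0.4, 1.0, -1.9]
width: 0.128
grip_force: 77.9
```

Emit:
{"name": "play_rows", "arguments": {"moves": [[[0, 0, -0.6], [0.5, 3.4, 0], 1], [[0, 0, -0.6], [0.5, 3.4, 0], 1], [[0, 0, -0.6], [0.5, 3.4, 0], 1], [[0, 0, -0.6], [0.5, 2.4, 0], 1], [[0, 0, -0.4], [0.5, 1.2, 0], 1]]}}

```text
clock: 5.4
ee_pos: [0.4887, -0.0372, 0.2995]
eef_rot: [[0.169, 0.986, -0.001], [0.986, -0.169, 0.001], [0.001, -0.001, -1.0]]
wrist_force: [-1.3, -0.2, -1.9]
width: 0.127
grip_force: 77.9
```

```bash
python3 st.py
cat > snap.py <<'E'
import sys;from station import arm;from h import *
n=sys.argv[1]
for k in("top","scene"):
    f=arm.grab_frame(k);cv2.imwrite(f"pics/{k}{n}.png",f["pixels"][:,:,::-1])
    np.savez(f"{k}{n}.npz",**f)
t=cv2.imread(f"pics/top{n}.png")[120:250,255:375];s=cv2.imread(f"pics/scene{n}.png")[170:280,280:410]
t=cv2.resize(t,None,fx=3.2,fy=3.2,interpolation=3);s=cv2.resize(s,(400,416),interpolation=3);cv2.imwrite(f"pics/both{n}.png",np.hstack([t,s]))
E
python3 snap.py 1
```

```text
5.4 [488.7 -37.2 299.5] yaw -9.75 z [-0.0013  0.001  -1.    ] F [-1.26 -0.16 -1.85] T [-0.01  0.02  0.05] w 0.127 g 77.92036056518555 q [-0.22  0.24  1.84  0.    1.06 -0.05]
```

View pics/both1.png

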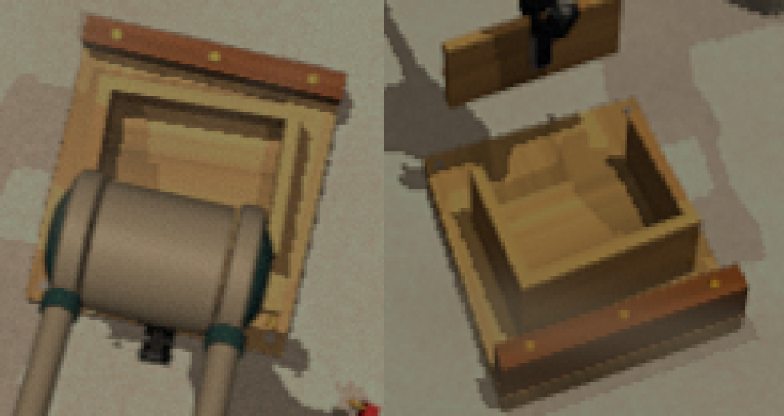

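Top view: the arm hides the board, but the tray is undisturbed. Scene view: the board is held level in front of the open end, its ends at about (445,45) and (620,10) in the crop. I'll measure its lateral offset from the scene depth.

```bash
cat > lat.py <<'E'
import sys;from h import *
n,yaw,ex,z0=sys.argv[1],*map(float,sys.argv[2:])   # ex: expected board front-face coordinate, z0: board underside
f=np.load(f"scene{n}.npz");W,r,c=world(f);v,u=np.mgrid[:400,:640]
a=np.radians(yaw);X=np.array([np.cos(a),np.sin(a)]);Y=np.array([-X[1],X[0]])
e=W[...,:2]@X;s=W[...,:2]@Y;z=W[...,2]
def rep(nm,m,sc=.09):
    m=m&(u>250)&(u<430);k,l,st,_=cv2.connectedComponentsWithStats(m.astype(np.uint8));
    print(nm,m.sum(),"e med",np.median(e[m]).round(4),"s",s[m].min().round(4),s[m].max().round(4),"mid",((s[m].min()+s[m].max())/2).round(4),"z",z[m].min().round(4),z[m].max().round(4))
    k=np.polyfit(s[m],e[m],1);print("   yaw",round(yaw-np.degrees(np.arctan(k[0])),2))
fp=(abs(s-.049)<.12)
rep("board face",fp&(abs(e-ex)<.006)&(z>z0+.01)&(z<z0+.055))
rep("board top",fp&(abs(e-ex+.006)<.009)&(abs(z-z0-.06)<.004))
rep("tray back",fp&(abs(e-.664)<.006)&(z>.055)&(z<.073))
rep("tray walls top",fp&(e>.528)&(e<.67)&(abs(z-.078)<.004))
E
python3 lat.py 1 -9.88 0.4939 0.110
```

```text
board face 551 e med 0.4954 s -0.0448 0.1361 mid 0.0456 z 0.1201 0.165
   yaw -10.01
board top 166 e med 0.4912 s -0.0447 0.1375 mid 0.0464 z 0.166 0.174
   yaw -9.72
tray back 237 e med 0.6655 s -0.0385 0.1384 mid 0.0499 z 0.055 0.073
   yaw -9.72
tray walls top 537 e med 0.6522 s -0.0389 0.1427 mid 0.0519 z 0.0741 0.082
   yaw -9.65
```

Emit:
{"name": "play_rows", "arguments": {"moves": [[[0, 0, -0.1], [0.06, 0.32, -1.5], 1], [[0, 0, 0], [0, 0, -2.4], 1], [[0, 0, 0], [0, 0, -2.4], 1], [[0, 0, 0], [0, 0, -1.6], 1], [[0, 0, 0], [0, 0, -0.7], 1]]}}

```text
clock: 6.0
ee_pos: [0.4889, -0.0369, 0.2122]
eef_rot: [[0.173, 0.985, -0.004], [0.985, -0.173, 0.0], [-0.0, -0.004, -1.0]]
wrist_force: [0.5, 0.9, -0.6]
width: 0.131
grip_force: 77.9
```

Emit:
{"name": "play_rows", "arguments": {"moves": [[[0, 0, 0], [0, 0, -0.2], 1], [[0, 0, 0], [0, 0, 0], 1], [[0, 0, 0], [0, 0, 0], 1]]}}

```text
clock: 6.3
ee_pos: [0.4903, -0.0365, 0.2125]
eef_rot: [[0.173, 0.985, 0.002], [0.985, -0.173, -0.0], [-0.0, 0.002, -1.0]]
wrist_force: [0.8, -0.4, -0.3]
width: 0.133
grip_force: 77.9
```

Emit:
{"name": "play_rows", "arguments": {"moves": [[[0, 0, 0], [0, 0, -0.1], 1], [[0, 0, 0], [0, 0, 0], 1]]}}

```text
clock: 6.5
ee_pos: [0.49, -0.0362, 0.2112]
eef_rot: [[0.173, 0.985, 0.001], [0.985, -0.173, -0.0], [-0.0, 0.001, -1.0]]
wrist_force: [0.9, 0.3, -1.1]
width: 0.124
grip_force: 77.9
```

```bash
python3 st.py
```

```text
6.5 [490.  -36.2 211.2] yaw -9.93 z [ 1.1e-03 -3.0e-04 -1.0e+00] F [ 0.86  0.29 -1.15] T [0.   0.03 0.01] w 0.124 g 77.91069388389587 q [-0.22  0.35  1.96 -0.    0.84 -0.04]
```

```bash
python3 snap.py 2; python3 st.py; python3 lat.py 2 -9.88 0.496 0.0205
```

```text
6.6 [489.9 -36.2 211. ] yaw -9.94 z [ 7.e-04 -2.e-04 -1.e+00] F [-0.29 -0.43 -1.49] T [-0.02 -0.   -0.  ] w 0.127 g 77.90928483009338 q [-0.22  0.35  1.96 -0.    0.84 -0.04]
board face 459 e med 0.4961 s -0.0443 0.1375 mid 0.0466 z 0.0306 0.0753
   yaw -10.15
board top 170 e med 0.4921 s -0.0436 0.1358 mid 0.0461 z 0.0765 0.0845
   yaw -10.24
tray back 234 e med 0.6656 s -0.0386 0.1388 mid 0.0501 z 0.055 0.0728
   yaw -9.84
tray walls top 539 e med 0.6503 s -0.0395 0.1428 mid 0.0516 z 0.074 0.082
   yaw -9.44
```

```bash
cat > ends.py <<'E'
import sys;from h import *
n,yaw,eb,zb,et,yt=sys.argv[1],*map(float,sys.argv[2:])
f=np.load(f"scene{n}.npz");W,r,c=world(f);v,u=np.mgrid[:400,:640]
def go(nm,yaw,ex,zlo,zhi):
    a=np.radians(yaw);X=np.array([np.cos(a),np.sin(a),0]);Y=np.array([-X[1],X[0],0])
    P=c+r*((ex-c@X)/(r@X))[...,None]
    s=P@Y;z=P[...,2];e=W@X
    m=(abs(e-ex)<.006)&(z>zlo)&(z<zhi)&(abs(s-.049)<.12)
    L=[];Rr=[]
    for zz in np.arange(zlo,zhi-.004,.004):   # slices
        q=s[m&(z>zz)&(z<zz+.004)]
        if len(q)>5: L.append(q.min());Rr.append(q.max())
    L,Rr=np.median(L),np.median(Rr);print(nm,"ends",L.round(4),Rr.round(4),"len",(Rr-L).round(4),"mid",((L+Rr)/2).round(4))
go("board",yaw,eb,zb+.005,zb+.055)
go("tray",yt,et,.056,.074)
E
python3 ends.py 2 -9.9 .496 .0205 .6655 -9.88; python3 ends.py 1 -9.9 .4952 .109 .6655 -9.88
```

```text
board ends -0.0427 0.1348 len 0.1775 mid 0.0461
tray ends -0.039 0.1371 len 0.1761 mid 0.049
board ends -0.0434 0.1349 len 0.1783 mid 0.0458
tray ends -0.0405 0.1371 len 0.1776 mid 0.0483
```

Emit:
{"name": "play_rows", "arguments": {"moves": [[[0, 0, 0], [0.05, 0.26, -0.1], 1], [[0, 0, 0], [0, 0, 0], 1], [[0, 0, 0], [0, 0, 0], 1]]}}

```text
clock: 6.9
ee_pos: [0.4904, -0.0335, 0.2097]
eef_rot: [[0.172, 0.985, -0.0], [0.985, -0.172, -0.0], [-0.0, -0.0, -1.0]]
wrist_force: [-0.0, 0.4, -1.3]
width: 0.133
grip_force: 77.9
```

Emit:
{"name": "play_rows", "arguments": {"moves": [[[0, 0, 0], [0, 0, -0.06], 1], [[0, 0, 0], [0, 0, 0], 1], [[0, 0, 0], [0, 0, 0], 1]]}}

```text
clock: 7.2
ee_pos: [0.4904, -0.0336, 0.2091]
eef_rot: [[0.173, 0.985, -0.0], [0.985, -0.173, 0.0], [-0.0, -0.0, -1.0]]
wrist_force: [-0.4, -0.5, -1.0]
width: 0.126
grip_force: 77.9
```

Emit:
{"name": "play_rows", "arguments": {"moves": [[[0, 0, 0], [0, 0, -0.06], 1], [[0, 0, 0], [0, 0, 0], 1], [[0, 0, 0], [0, 0, 0], 1]]}}

```text
clock: 7.5
ee_pos: [0.4904, -0.0337, 0.2085]
eef_rot: [[0.173, 0.985, 0.0], [0.985, -0.173, -0.0], [-0.0, 0.0, -1.0]]
wrist_force: [0.1, -0.6, -0.9]
width: 0.129
grip_force: 78.0
```

Emit:
{"name": "play_rows", "arguments": {"moves": [[[0, 0, 0], [0, 0, -0.05], 1], [[0, 0, 0], [0, 0, 0], 1], [[0, 0, 0], [0, 0, 0], 1]]}}

```text
clock: 7.8
ee_pos: [0.4904, -0.0336, 0.2085]
eef_rot: [[0.173, 0.985, 0.0], [0.985, -0.173, -0.0], [-0.0, 0.0, -1.0]]
wrist_force: [-0.3, 1.0, 6.0]
width: 0.132
grip_force: 78.8
```

Emit:
{"name": "play_rows", "arguments": {"moves": [[[0, 0, 0], [0, 0, -0.05], 1], [[0, 0, 0], [0, 0, 0], 1], [[0, 0, 0], [0, 0, 0], 1]]}}

```text
clock: 8.1
ee_pos: [0.4904, -0.0336, 0.2085]
eef_rot: [[0.173, 0.985, 0.001], [0.985, -0.173, -0.0], [-0.0, 0.001, -1.0]]
wrist_force: [-2.2, 1.5, 9.1]
width: 0.127
grip_force: 79.6
```

Emit:
{"name": "play_rows", "arguments": {"moves": [[[0, 0, 0], [0, 0, 0.07], 1], [[0, 0, 0], [0.98, -0.17, 0], 1], [[0, 0, 0], [0.98, -0.17, 0], 1], [[0, 0, 0], [0.8, -0.14, 0], 1], [[0, 0, 0], [0.4, -0.07, 0], 1]]}}

```text
clock: 8.6
ee_pos: [0.5216, -0.039, 0.2085]
eef_rot: [[0.173, 0.985, -0.003], [0.985, -0.173, 0.001], [0.0, -0.003, -1.0]]
wrist_force: [-6.1, 2.3, 12.5]
width: 0.13
grip_force: 79.6
```

Emit:
{"name": "play_rows", "arguments": {"moves": [[[0, 0, 0], [0.29, -0.05, 0], 1], [[0, 0, 0], [0.1, -0.02, 0], 1], [[0, 0, 0], [0, 0, 0], 1], [[0, 0, 0], [0, 0, 0], 1]]}}

```text
clock: 9.0
ee_pos: [0.5248, -0.0396, 0.2085]
eef_rot: [[0.173, 0.985, -0.003], [0.985, -0.173, 0.001], [0.0, -0.004, -1.0]]
wrist_force: [-5.3, 0.5, 8.5]
width: 0.132
grip_force: 79.4
```

```bash
python3 st.py; python3 snap.py 3;python3 ends.py 3 -9.9 .5321 .018 .6655 -9.88
```

```text
9.0 [524.8 -39.6 208.5] yaw -9.94 z [-3.5e-03  6.0e-04 -1.0e+00] F [-5.32  0.46  8.54] T [ 0.04  0.78 -0.04] w 0.132 g 79.39381241798401 q [-0.21  0.39  1.88 -0.    0.87 -0.03]
board ends -0.0429 0.1315 len 0.1744 mid 0.0443
tray ends -0.0405 0.1371 len 0.1776 mid 0.0483
```

View pics/both3.png

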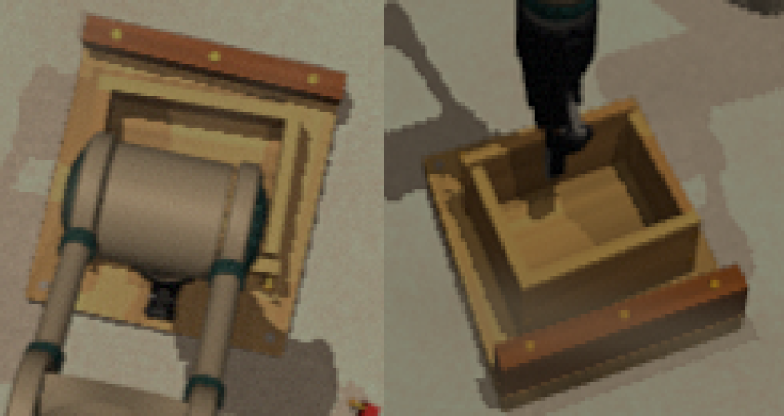

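The board stands on the jig just short of the tray with its ends in line. It's still pressing down by about 9 N, so I'll relieve that first.

Emit:
{"name": "play_rows", "arguments": {"moves": [[[0, 0, 0], [0, 0, 0.05], 1], [[0, 0, 0], [0, 0, 0], 1], [[0, 0, 0], [0, 0, 0], 1]]}}

```text
clock: 9.4
ee_pos: [0.526, -0.0399, 0.2085]
eef_rot: [[0.173, 0.985, 0.0], [0.985, -0.173, 0.0], [0.0, 0.0, -1.0]]
wrist_force: [-0.3, 0.5, 0.4]
width: 0.126
grip_force: 78.0
```

Emit:
{"name": "play_rows", "arguments": {"moves": [[[0, 0, 0], [0, 0, 0.03], 1], [[0, 0, 0], [0, 0, 0], 1], [[0, 0, 0], [0, 0, 0], 1]]}}

```text
clock: 9.7
ee_pos: [0.5259, -0.0398, 0.2088]
eef_rot: [[0.173, 0.985, -0.0], [0.985, -0.173, 0.0], [0.0, -0.0, -1.0]]
wrist_force: [0.3, -1.2, -0.8]
width: 0.131
grip_force: 77.8
```

Emit:
{"name": "play_rows", "arguments": {"moves": [[[0, 0, 0], [0.2, -0.035, -0.01], 1], [[0, 0, 0], [0, 0, 0], 1], [[0, 0, 0], [0, 0, 0], 1]]}}

```text
clock: 10.0
ee_pos: [0.528, -0.0402, 0.2089]
eef_rot: [[0.173, 0.985, 0.0], [0.985, -0.173, -0.0], [-0.0, 0.0, -1.0]]
wrist_force: [-0.9, -0.1, -0.8]
width: 0.13
grip_force: 77.8
```

Emit:
{"name": "play_rows", "arguments": {"moves": [[[0, 0, 0], [0.1, -0.017, 0], 1], [[0, 0, 0], [0, 0, 0], 1], [[0, 0, 0], [0, 0, 0], 1]]}}

```text
clock: 10.3
ee_pos: [0.5289, -0.0404, 0.2089]
eef_rot: [[0.173, 0.985, 0.0], [0.985, -0.173, -0.0], [-0.0, 0.0, -1.0]]
wrist_force: [0.5, -0.4, -1.1]
width: 0.13
grip_force: 77.8
```

Emit:
{"name": "play_rows", "arguments": {"moves": [[[0, 0, 0], [0.1, -0.017, 0], 1], [[0, 0, 0], [0, 0, 0], 1], [[0, 0, 0], [0, 0, 0], 1]]}}

```text
clock: 10.6
ee_pos: [0.5297, -0.0405, 0.2089]
eef_rot: [[0.173, 0.985, -0.0], [0.985, -0.173, 0.0], [-0.0, -0.0, -1.0]]
wrist_force: [-0.7, 0.7, -1.0]
width: 0.127
grip_force: 78.0
```

```bash
python3 st.py
```

```text
10.6 [529.7 -40.5 208.9] yaw -9.94 z [-4.e-04  1.e-04 -1.e+00] F [-0.72  0.74 -1.03] T [ 0.03  0.2  -0.03] w 0.127 g 78.00726056098938 q [-0.21  0.4   1.87 -0.    0.87 -0.03]
```

Emit:
{"name": "play_rows", "arguments": {"moves": [[[0, 0, 0], [0.1, -0.017, 0], 1], [[0, 0, 0], [0, 0, 0], 1], [[0, 0, 0], [0, 0, 0], 1]]}}

```text
clock: 10.9
ee_pos: [0.5306, -0.0406, 0.2088]
eef_rot: [[0.173, 0.985, -0.001], [0.985, -0.173, 0.0], [0.0, -0.001, -1.0]]
wrist_force: [-2.4, -0.1, -0.5]
width: 0.125
grip_force: 78.0
```

Emit:
{"name": "play_rows", "arguments": {"moves": [[[0, 0, 0], [0.1, -0.017, 0], 1], [[0, 0, 0], [0, 0, 0], 1], [[0, 0, 0], [0, 0, 0], 1]]}}

```text
clock: 11.2
ee_pos: [0.532, -0.0409, 0.2089]
eef_rot: [[0.173, 0.985, 0.0], [0.985, -0.173, -0.0], [-0.0, 0.0, -1.0]]
wrist_force: [-0.8, -0.0, -1.9]
width: 0.129
grip_force: 77.8
```

```bash
python3 st.py
```

```text
11.2 [532.  -40.9 208.9] yaw -9.95 z [ 4.e-04 -1.e-04 -1.e+00] F [-0.76 -0.03 -1.9 ] T [0.03 0.13 0.04] w 0.129 g 77.82153367996216 q [-0.21  0.4   1.87 -0.    0.87 -0.03]
```

Emit:
{"name": "play_rows", "arguments": {"moves": [[[0, 0, -0.3], [0.1, -0.02, 0], 1], [[0, 0, -0.3], [0.1, -0.02, 0], 1], [[0, 0, -0.3], [0.1, -0.02, 0], 1], [[0, 0, -0.3], [0.1, -0.02, 0], 1], [[0, 0, -0.3], [0.1, -0.02, 0], 1]]}}

```text
clock: 11.7
ee_pos: [0.537, -0.0419, 0.2089]
eef_rot: [[0.199, 0.98, 0.0], [0.98, -0.199, 0.0], [0.0, 0.0, -1.0]]
wrist_force: [-0.2, 0.5, -2.5]
width: 0.134
grip_force: 77.9
```

Emit:
{"name": "play_rows", "arguments": {"moves": [[[0, 0, -0.3], [0.1, -0.02, 0], 1], [[0, 0, -0.3], [0.1, -0.02, 0], 1], [[0, 0, -0.3], [0.1, -0.02, 0], 1], [[0, 0, -0.3], [0.1, -0.02, 0], 1], [[0, 0, -0.3], [0.1, -0.02, 0], 1]]}}

```text
clock: 12.2
ee_pos: [0.542, -0.0429, 0.2089]
eef_rot: [[0.224, 0.974, 0.0], [0.974, -0.224, -0.0], [-0.0, 0.0, -1.0]]
wrist_force: [-1.4, 1.4, -1.3]
width: 0.132
grip_force: 77.9
```

```bash
python3 st.py; python3 snap.py 4
cat > fen.py <<'E'
import sys;from h import *
f=np.load(f"top{sys.argv[1]}.npz");W,r,c=world(f);z=W[...,2];v,u=np.mgrid[:400,:640]
a=np.radians(-13.18);X=np.array([np.cos(a),np.sin(a)]);Y=np.array([-X[1],X[0]])
def fit(nm,m,h):
    q=plane(r,c,m,h);e=q@X;s=q@Y
    B=np.linspace(.085-.1,.085+.1,41);I=np.digitize(s,B);g=[]
    for i in range(1,41):
        if (I==i).sum()>1:
            g.append((s[I==i].mean(),e[I==i].max() if nm!="fence" else e[I==i].min()))
    g=np.array(g);k=np.polyfit(*g.T,1);res=np.median(g[:,1]);print(nm,len(g),"edge e",res.round(4),"yaw rel fence",round(-np.degrees(np.arctan(k[0])),2),"s",s.min().round(4),s.max().round(4))
reg=(u>265)&(u<372)&(v>115)&(v<215)
fit("fence",reg&(abs(z-.053)<.005)&((W[...,:2]@X)>.68),.053)
fit("tray",reg&(abs(z-.078)<.005)&((W[...,:2]@X)>.60)&((W[...,:2]@X)<.70),.078)
E
python3 fen.py 0;python3 fen.py 4
```

```text
12.2 [542.  -42.9 208.9] yaw -12.97 z [ 1.e-04 -0.e+00 -1.e+00] F [-1.39  1.38 -1.35] T [0.13 0.21 0.13] w 0.132 g 77.87629723548889 q [-0.21  0.41  1.85 -0.    0.88  0.02]
fence 40 edge e 0.6853 yaw rel fence -0.01 s -0.0329 0.2041
tray 37 edge e 0.6721 yaw rel fence 0.42 s -0.0089 0.1713Traceback (most recent call last):
  File "fen.py", line 2, in <module>
    f=np.load(f"top{sys.argv[1]}.npz");W,r,c=world(f);z=W[...,2];v,u=np.mgrid[:400,:640]
    fid = stack.enter_context(open(os.fspath(file), "rb"))
                              ~~~~^^^^^^^^^^^^^^^^^^^^^^^
FileNotFoundError: [Errno 2] No such file or directory: 'top0.npz'
```

Run:
```python
import cv2,numpy as np
s=cv2.imread("pics/scene4.png")[190:260,295:395];t=cv2.imread("pics/top4.png")[150:230,265:365]
cv2.imwrite("pics/z4.png",np.vstack([cv2.resize(s,(440,308),interpolation=2),cv2.resize(t,(440,290),interpolation=2)]))
```

```text
(no output)
```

View pics/z4.png

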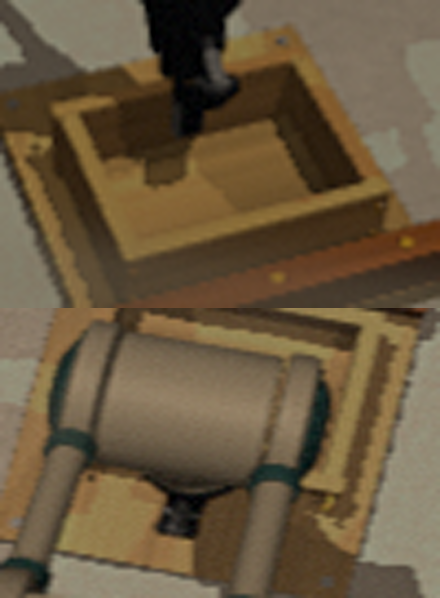

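The right (-y) end of the joint (scene crop (55,108)) looks in line. I'll put a number on the overhang from the outline of the flush tops.

```bash
cat > flush.py <<'E'
import sys;from h import *
n,yaw,e0,tag=sys.argv[1],float(sys.argv[2]),float(sys.argv[3]),"scene top".split()   # e0 = tray open end
a=np.radians(yaw);X=np.array([np.cos(a),np.sin(a)]);Y=np.array([-X[1],X[0]])
for k in tag:
    f=np.load(f"{k}{n}.npz");W,r,c=world(f);v,u=np.mgrid[:400,:640]
    z=W[...,2];m=(u>255)&(u<400)&(v>110)&(v<280)&(abs(z-.078)<.007);q=plane(r,c,m,.078);e=q@X-e0;s=q@Y
    print(k)
    for lo in np.r_[-.016,-.012,-.008,-.004,np.arange(0,.13,.0130)]:
        w=.004 if lo<0 else .013;i=(e>lo)&(e<lo+w)
        if i.any(): print(f"  {lo:.3f} {i.sum()} min {s[i].min():.4f} max {s[i].max():.4f}")
E
python3 flush.py 4 -12.97 .5437
```

```text
scene
  -0.016 8 min -0.0069 max 0.1667
  -0.012 45 min -0.0110 max 0.1649
  -0.008 47 min -0.0122 max 0.1678
  -0.004 46 min -0.0135 max 0.1660
  0.000 103 min -0.0132 max 0.1712
  0.013 35 min -0.0102 max 0.1716
  0.026 33 min -0.0109 max 0.1710
  0.039 32 min -0.0106 max 0.1714
  0.052 34 min -0.0103 max 0.1708
  0.065 35 min -0.0110 max 0.1712
  0.078 33 min -0.0107 max 0.1683
  0.091 34 min -0.0102 max 0.1687
  0.104 37 min -0.0111 max 0.1681
  0.117 216 min -0.0106 max 0.1686
top
  -0.016 3 min -0.0042 max 0.0100
  -0.012 13 min -0.0123 max 0.0106
  -0.008 15 min -0.0144 max 0.0112
  -0.004 11 min -0.0132 max 0.0070
  0.000 20 min -0.0107 max 0.0007
  0.013 19 min -0.0110 max 0.0004
  0.026 20 min -0.0107 max 0.0008
  0.039 21 min -0.0110 max 0.0005
  0.052 18 min -0.0107 max 0.0008
  0.065 20 min -0.0110 max 0.0005
  0.078 29 min -0.0107 max 0.1677
  0.091 41 min -0.0109 max 0.1689
  0.104 50 min -0.0112 max 0.1688
  0.117 286 min -0.0109 max 0.1687
```

Emit:
{"name": "play_rows", "arguments": {"moves": [[[0, 0, 0], [-0.29, 0.07, 0], 1], [[0, 0, 0], [0.05, 0.21, 0], 1], [[0, 0, 0], [0, 0, 0], 1], [[0, 0, 0], [0.1, -0.02, 0], 1], [[0, 0, 0], [0.1, -0.02, 0], 1]]}}

```text
clock: 12.8
ee_pos: [0.5417, -0.0405, 0.2091]
eef_rot: [[0.224, 0.975, 0.001], [0.975, -0.224, -0.0], [-0.0, 0.001, -1.0]]
wrist_force: [0.8, -0.2, -0.2]
width: 0.13
grip_force: 77.9
```

Emit:
{"name": "play_rows", "arguments": {"moves": [[[0, 0, 0], [0.1, -0.02, 0], 1], [[0, 0, 0], [0.1, -0.02, 0], 1], [[0, 0, 0], [0.1, -0.02, 0], 1], [[0, 0, 0], [0.1, -0.02, 0], 1], [[0, 0, 0], [0.0, 0, 0], 1]]}}

```text
clock: 13.3
ee_pos: [0.5456, -0.0413, 0.2088]
eef_rot: [[0.224, 0.975, 0.0], [0.975, -0.224, 0.0], [0.0, 0.0, -1.0]]
wrist_force: [-1.5, 0.1, -1.6]
width: 0.13
grip_force: 77.9
```

```bash
python3 st.py; python3 snap.py 5; python3 flush.py 5 -12.97 .547|head -9; python3 fen.py 5
```

```text
13.3 [545.6 -41.3 208.8] yaw -12.94 z [ 0.  0. -1.] F [-1.45  0.12 -1.58] T [ 0.01  0.15 -0.02] w 0.13 g 77.93075323104858 q [-0.2   0.42  1.84  0.    0.89  0.02]
scene
  -0.016 13 min 0.0014 max 0.1620
  -0.012 47 min -0.0082 max 0.1707
  -0.008 46 min -0.0095 max 0.1689
  -0.004 44 min -0.0107 max 0.1700
  0.000 98 min -0.0104 max 0.1712
  0.013 35 min -0.0111 max 0.1716
  0.026 31 min -0.0096 max 0.1710
  0.039 34 min -0.0106 max 0.1714
fence 40 edge e 0.6852 yaw rel fence -0.16 s -0.0329 0.2041
tray 37 edge e 0.6755 yaw rel fence 0.24 s -0.0089 0.1717
```

Emit:
{"name": "play_rows", "arguments": {"moves": [[[0, 0, -0.05], [0.1, -0.023, 0], 1], [[0, 0, -0.05], [0.1, -0.023, 0], 1], [[0, 0, -0.05], [0.1, -0.023, 0], 1], [[0, 0, -0.05], [0.1, -0.023, 0], 1], [[0, 0, -0.05], [0.1, -0.023, 0], 1]]}}

```text
clock: 13.9
ee_pos: [0.5506, -0.0424, 0.2089]
eef_rot: [[0.228, 0.974, -0.0], [0.974, -0.228, -0.0], [-0.0, -0.0, -1.0]]
wrist_force: [-1.1, -0.1, -1.5]
width: 0.127
grip_force: 77.9
```

Emit:
{"name": "play_rows", "arguments": {"moves": [[[0, 0, 0], [0.05, -0.012, 0], 1], [[0, 0, 0], [0.05, -0.012, 0], 1], [[0, 0, 0], [0, 0, 0], 1]]}}

```text
clock: 14.2
ee_pos: [0.5516, -0.0427, 0.2089]
eef_rot: [[0.228, 0.974, 0.0], [0.974, -0.228, -0.0], [-0.0, 0.0, -1.0]]
wrist_force: [-1.4, -0.2, -1.1]
width: 0.134
grip_force: 77.9
```

```bash
python3 st.py
```

```text
14.2 [551.6 -42.7 208.9] yaw -13.2 z [ 3.e-04 -1.e-04 -1.e+00] F [-1.44 -0.22 -1.09] T [ 0.1   0.19 -0.04] w 0.134 g 77.9167628288269 q [-0.2   0.42  1.83 -0.    0.89  0.03]
```

Now small 0.5 mm steps, watching force.

Emit:
{"name": "play_rows", "arguments": {"moves": [[[0, 0, 0], [0.05, -0.012, 0], 1], [[0, 0, 0], [0, 0, 0], 1], [[0, 0, 0], [0, 0, 0], 1]]}}

```text
clock: 14.5
ee_pos: [0.552, -0.0428, 0.209]
eef_rot: [[0.228, 0.974, 0.0], [0.974, -0.228, -0.0], [-0.0, 0.0, -1.0]]
wrist_force: [-0.4, 0.5, -2.7]
width: 0.129
grip_force: 78.0
```

Emit:
{"name": "play_rows", "arguments": {"moves": [[[0, 0, 0], [0.05, -0.012, 0], 1], [[0, 0, 0], [0, 0, 0], 1], [[0, 0, 0], [0, 0, 0], 1]]}}

```text
clock: 14.8
ee_pos: [0.5525, -0.0429, 0.209]
eef_rot: [[0.228, 0.974, 0.0], [0.974, -0.228, -0.0], [-0.0, 0.0, -1.0]]
wrist_force: [-1.1, -0.2, -2.0]
width: 0.126
grip_force: 78.0
```

Emit:
{"name": "play_rows", "arguments": {"moves": [[[0, 0, 0], [0.05, -0.012, 0], 1], [[0, 0, 0], [0, 0, 0], 1], [[0, 0, 0], [0, 0, 0], 1]]}}

```text
clock: 15.1
ee_pos: [0.553, -0.043, 0.209]
eef_rot: [[0.228, 0.974, 0.0], [0.974, -0.228, -0.0], [-0.0, 0.0, -1.0]]
wrist_force: [-1.0, 0.1, -1.1]
width: 0.132
grip_force: 78.0
```

```bash
python3 st.py
```

```text
15.1 [553. -43. 209.] yaw -13.19 z [ 2.e-04 -1.e-04 -1.e+00] F [-1.    0.13 -1.15] T [ 0.08  0.3  -0.01] w 0.132 g 78.0395257472992 q [-0.2   0.42  1.82 -0.    0.89  0.03]
```

Emit:
{"name": "play_rows", "arguments": {"moves": [[[0, 0, 0], [0.05, -0.012, -0.03], 1], [[0, 0, 0], [0, 0, 0], 1], [[0, 0, 0], [0, 0, 0], 1]]}}

```text
clock: 15.4
ee_pos: [0.5535, -0.0431, 0.2086]
eef_rot: [[0.228, 0.974, 0.0], [0.974, -0.228, 0.0], [0.0, 0.0, -1.0]]
wrist_force: [-2.3, 0.9, -0.4]
width: 0.13
grip_force: 78.1
```

Emit:
{"name": "play_rows", "arguments": {"moves": [[[0, 0, 0], [0.05, -0.012, 0], 1], [[0, 0, 0], [0, 0, 0], 1], [[0, 0, 0], [0, 0, 0], 1]]}}

```text
clock: 15.7
ee_pos: [0.554, -0.0433, 0.2086]
eef_rot: [[0.228, 0.974, 0.0], [0.974, -0.228, -0.0], [0.0, 0.0, -1.0]]
wrist_force: [-1.0, -0.1, -0.4]
width: 0.127
grip_force: 78.1
```

Emit:
{"name": "play_rows", "arguments": {"moves": [[[0, 0, 0], [0.03, -0.007, 0], 1], [[0, 0, 0], [0, 0, 0], 1], [[0, 0, 0], [0, 0, 0], 1]]}}

```text
clock: 16.0
ee_pos: [0.5542, -0.0433, 0.2086]
eef_rot: [[0.228, 0.974, -0.0], [0.974, -0.228, 0.0], [-0.0, -0.0, -1.0]]
wrist_force: [-1.8, 0.3, 0.4]
width: 0.131
grip_force: 78.2
```

```bash
python3 st.py
```

```text
16.0 [554.2 -43.3 208.6] yaw -13.19 z [-2.e-04  0.e+00 -1.e+00] F [-1.84  0.33  0.4 ] T [0.   0.26 0.02] w 0.131 g 78.18914294242859 q [-0.2   0.43  1.82 -0.    0.9   0.03]
```

Emit:
{"name": "play_rows", "arguments": {"moves": [[[0, 0, 0], [0.03, -0.007, 0], 1], [[0, 0, 0], [0, 0, 0], 1], [[0, 0, 0], [0, 0, 0], 1]]}}

```text
clock: 16.3
ee_pos: [0.5543, -0.0433, 0.2086]
eef_rot: [[0.228, 0.974, -0.001], [0.974, -0.228, 0.0], [-0.0, -0.001, -1.0]]
wrist_force: [-3.2, -0.2, 0.7]
width: 0.128
grip_force: 78.2
```

Emit:
{"name": "play_rows", "arguments": {"moves": [[[0, 0, 0], [0.03, -0.007, 0], 1], [[0, 0, 0], [0, 0, 0], 1], [[0, 0, 0], [0, 0, 0], 1]]}}

```text
clock: 16.6
ee_pos: [0.5544, -0.0434, 0.2086]
eef_rot: [[0.228, 0.974, -0.001], [0.974, -0.228, 0.0], [-0.0, -0.001, -1.0]]
wrist_force: [-5.0, 0.8, 1.4]
width: 0.128
grip_force: 78.4
```

Emit:
{"name": "play_rows", "arguments": {"moves": [[[0, 0, 0], [0.03, -0.007, 0], 1], [[0, 0, 0], [0, 0, 0], 1], [[0, 0, 0], [0, 0, 0], 1]]}}

```text
clock: 16.9
ee_pos: [0.5545, -0.0434, 0.2086]
eef_rot: [[0.228, 0.974, -0.002], [0.974, -0.228, 0.0], [-0.0, -0.002, -1.0]]
wrist_force: [-5.6, 0.6, 1.4]
width: 0.128
grip_force: 78.6
```

```bash
python3 st.py;python3 snap.py 6; python3 fen.py 6;python3 flush.py 6 -13.19 .5563|head -9
```

```text
16.9 [554.5 -43.4 208.6] yaw -13.18 z [-1.8e-03  2.0e-04 -1.0e+00] F [-5.6   0.64  1.38] T [0.16 0.74 0.  ] w 0.128 g 78.58947157859802 q [-0.2   0.43  1.82 -0.    0.9   0.03]
fence 40 edge e 0.691 yaw rel fence 0.36 s -0.0329 0.2041
tray 37 edge e 0.6845 yaw rel fence 0.08 s -0.0092 0.171
scene
  -0.016 19 min -0.0059 max 0.1664
  -0.012 47 min -0.0071 max 0.1721
  -0.008 47 min -0.0083 max 0.1704
  -0.004 43 min -0.0056 max 0.1715
  0.000 89 min -0.0108 max 0.1738
  0.013 36 min -0.0089 max 0.1732
  0.026 34 min -0.0083 max 0.1737
  0.039 33 min -0.0080 max 0.1725
```

Emit:
{"name": "play_rows", "arguments": {"moves": [[[0, 0, 0], [0.03, -0.007, 0.01], 1], [[0, 0, 0], [0.03, -0.007, 0], 1], [[0, 0, 0], [0, 0, 0], 1], [[0, 0, 0], [0, 0, 0], 1]]}}

```text
clock: 17.4
ee_pos: [0.5547, -0.0435, 0.2086]
eef_rot: [[0.228, 0.974, -0.003], [0.974, -0.228, 0.0], [-0.0, -0.003, -1.0]]
wrist_force: [-5.3, 0.8, 2.7]
width: 0.129
grip_force: 78.7
```

Emit:
{"name": "play_rows", "arguments": {"moves": [[[0, 0, 0], [0.03, -0.007, 0.01], 1], [[0, 0, 0], [0, 0, 0], 1], [[0, 0, 0], [0, 0, 0], 1]]}}

```text
clock: 17.7
ee_pos: [0.5548, -0.0435, 0.2085]
eef_rot: [[0.228, 0.974, -0.004], [0.974, -0.228, 0.001], [-0.0, -0.004, -1.0]]
wrist_force: [-7.1, 1.0, 2.7]
width: 0.13
grip_force: 78.6
```

```bash
python3 st.py
```

```text
17.7 [554.8 -43.5 208.5] yaw -13.18 z [-3.8e-03  6.0e-04 -1.0e+00] F [-7.13  1.01  2.75] T [0.21 0.99 0.01] w 0.13 g 78.64993214607239 q [-0.2   0.43  1.82 -0.    0.9   0.03]
```

Emit:
{"name": "play_rows", "arguments": {"moves": [[[-0.02, -0.1, 0], [0, 0, 0.01], 1], [[-0.02, -0.1, 0], [0, 0, 0.01], 1], [[0, 0, 0], [0, 0, 0], 1], [[0, 0, 0], [0, 0, 0], 1]]}}

```text
clock: 18.1
ee_pos: [0.5545, -0.0434, 0.2086]
eef_rot: [[0.228, 0.974, -0.001], [0.974, -0.228, 0.0], [-0.0, -0.001, -1.0]]
wrist_force: [-7.9, 1.7, 1.8]
width: 0.13
grip_force: 78.5
```

```bash
python3 st.py
```

```text
18.1 [554.5 -43.4 208.6] yaw -13.18 z [-1.3e-03  1.0e-04 -1.0e+00] F [-7.88  1.71  1.81] T [ 0.15  1.08 -0.04] w 0.13 g 78.53866338729858 q [-0.2   0.43  1.82 -0.    0.9   0.03]
```

Emit:
{"name": "play_rows", "arguments": {"moves": [[[-0.02, -0.08, 0], [0.04, -0.009, 0.01], 1], [[-0.02, -0.08, 0], [0.04, -0.009, 0.01], 1], [[-0.02, -0.08, 0], [0.03, -0.007, 0], 1], [[0, 0, 0], [0, 0, 0], 1], [[0, 0, 0], [0, 0, 0], 1]]}}

```text
clock: 18.6
ee_pos: [0.5544, -0.0434, 0.2085]
eef_rot: [[0.228, 0.974, -0.001], [0.974, -0.228, -0.0], [-0.0, -0.001, -1.0]]
wrist_force: [-10.4, 1.4, 5.3]
width: 0.129
grip_force: 78.9
```

```bash
python3 st.py
```

```text
18.6 [554.4 -43.4 208.5] yaw -13.18 z [-9.e-04 -1.e-04 -1.e+00] F [-10.42   1.41   5.26] T [ 0.28  1.53 -0.01] w 0.129 g 78.93511176109314 q [-0.2   0.43  1.82 -0.    0.9   0.03]
```

Emit:
{"name": "play_rows", "arguments": {"moves": [[[0, 0, 0], [0, 0, 0.03], 1], [[-0.01, -0.05, 0], [0.03, -0.007, 0], 1], [[0, 0, 0], [0, 0, 0], 1], [[0, 0, 0], [0, 0, 0], 1]]}}

```text
clock: 19.0
ee_pos: [0.5544, -0.0434, 0.2086]
eef_rot: [[0.228, 0.974, -0.001], [0.974, -0.228, -0.0], [-0.0, -0.001, -1.0]]
wrist_force: [-10.0, 2.0, 4.2]
width: 0.13
grip_force: 78.7
```

```bash
python3 st.py
```

```text
19.0 [554.4 -43.4 208.6] yaw -13.18 z [-9.e-04 -2.e-04 -1.e+00] F [-10.02   2.     4.19] T [0.26 1.48 0.05] w 0.13 g 78.71258854866028 q [-0.2   0.43  1.82 -0.    0.9   0.03]
```

Emit:
{"name": "play_rows", "arguments": {"moves": [[[0, 0, 0], [0, 0, 0.03], 1], [[-0.01, -0.05, 0], [0.04, -0.009, 0], 1], [[-0.01, -0.05, 0], [0.04, -0.009, 0], 1], [[0, 0, 0], [0, 0, 0], 1], [[0, 0, 0], [0, 0, 0], 1]]}}

```text
clock: 19.5
ee_pos: [0.5545, -0.0434, 0.2086]
eef_rot: [[0.228, 0.974, -0.001], [0.974, -0.228, -0.0], [-0.0, -0.001, -1.0]]
wrist_force: [-12.0, 2.3, 3.2]
width: 0.128
grip_force: 79.0
```

```bash
python3 st.py;python3 snap.py 7; python3 fen.py 7;python3 flush.py 7 -13.18 .5598|head -9;python3 - <<'E'
import cv2,numpy as np
s=cv2.imread("pics/scene7.png")[190:270,295:405];t=cv2.imread("pics/top7.png")[120:230,265:365]
cv2.imwrite("pics/z7.png",np.hstack([cv2.resize(s,(480,350),interpolation=2),cv2.resize(t,(318,350),interpolation=2)]))
E
```

```text
19.5 [554.5 -43.4 208.6] yaw -13.18 z [-0.0014 -0.     -1.    ] F [-12.04   2.26   3.16] T [0.31 1.7  0.04] w 0.128 g 78.95321488380432 q [-0.2   0.43  1.82 -0.    0.9   0.03]
fence 40 edge e 0.691 yaw rel fence 0.33 s -0.0329 0.2041
tray 37 edge e 0.6843 yaw rel fence -0.04 s -0.0093 0.171
scene
  -0.016 47 min -0.0059 max 0.1720
  -0.012 47 min -0.0084 max 0.1703
  -0.008 45 min -0.0096 max 0.1714
  -0.004 46 min -0.0069 max 0.1726
  0.000 59 min -0.0090 max 0.1737
  0.013 34 min -0.0087 max 0.1731
  0.026 34 min -0.0084 max 0.1736
  0.039 33 min -0.0078 max 0.1735
```

View pics/z7.png

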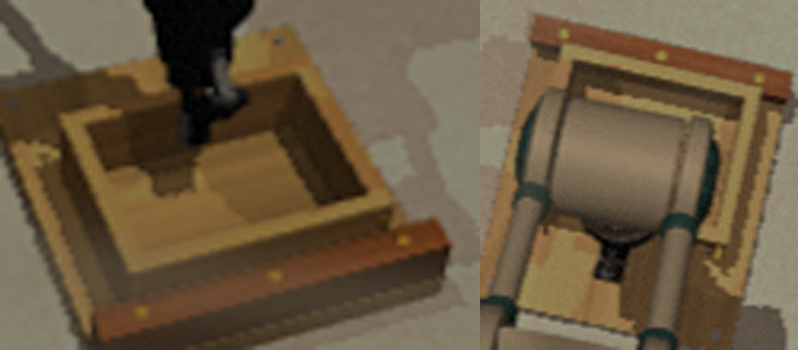

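The tray back is flush against the fence, and the board closes the open end. I'll relieve the remaining down-force and check the end alignment.

Emit:
{"name": "play_rows", "arguments": {"moves": [[[0, 0, 0], [0, 0, 0.03], 1], [[0, 0, 0], [0, 0, 0], 1], [[0, 0, 0], [0, 0, 0], 1]]}}

```text
clock: 19.9
ee_pos: [0.5545, -0.0434, 0.2086]
eef_rot: [[0.228, 0.974, -0.002], [0.974, -0.228, 0.0], [-0.0, -0.002, -1.0]]
wrist_force: [-11.4, 1.9, 1.9]
width: 0.133
grip_force: 78.6
```

```bash
python3 st.py; python3 flush.py 7 -13.18 .5558
```

```text
19.9 [554.5 -43.4 208.6] yaw -13.17 z [-0.0015  0.     -1.    ] F [-11.36   1.86   1.88] T [0.31 1.62 0.03] w 0.133 g 78.59076261520386 q [-0.2   0.43  1.82 -0.    0.9   0.03]
scene
  -0.016 12 min 0.0036 max 0.1634
  -0.012 47 min -0.0059 max 0.1720
  -0.008 47 min -0.0084 max 0.1703
  -0.004 45 min -0.0096 max 0.1714
  0.000 95 min -0.0081 max 0.1737
  0.013 33 min -0.0090 max 0.1731
  0.026 35 min -0.0084 max 0.1736
  0.039 33 min -0.0081 max 0.1730
  0.052 34 min -0.0075 max 0.1735
  0.065 34 min -0.0084 max 0.1706
  0.078 34 min -0.0090 max 0.1711
  0.091 38 min -0.0087 max 0.1705
  0.104 41 min -0.0093 max 0.1710
  0.117 230 min -0.0090 max 0.1710
top
  -0.016 3 min -0.0051 max 0.0063
  -0.012 15 min -0.0099 max 0.0156
  -0.008 14 min -0.0093 max 0.0163
  -0.004 12 min -0.0087 max 0.0169
  0.000 19 min -0.0090 max 0.0025
  0.013 20 min -0.0092 max 0.0023
  0.026 20 min -0.0088 max 0.0026
  0.039 20 min -0.0091 max 0.0024
  0.052 21 min -0.0093 max 0.0028
  0.065 20 min -0.0090 max 0.0025
  0.078 25 min -0.0092 max 0.1671
  0.091 40 min -0.0089 max 0.1705
  0.104 52 min -0.0091 max 0.1703
  0.117 280 min -0.0088 max 0.1710
```

Emit:
{"name": "play_rows", "arguments": {"moves": [[[-0.01, -0.04, 0], [0.04, -0.009, 0.02], 1], [[0, 0, 0], [0, 0, 0], 1], [[0, 0, 0], [0, 0, 0], 1]]}}

```text
clock: 20.2
ee_pos: [0.5545, -0.0434, 0.2086]
eef_rot: [[0.228, 0.974, -0.002], [0.974, -0.228, 0.0], [-0.0, -0.002, -1.0]]
wrist_force: [-11.9, 1.4, 1.6]
width: 0.129
grip_force: 78.6
```

Emit:
{"name": "play_rows", "arguments": {"moves": [[[0, 0, 0], [0, 0, 0], 1], [[0, 0, 0], [0, 0, 0], 1], [[0, 0, 0], [0, 0, 0], 1], [[0, 0, 0], [0, 0, 0], 1], [[0, 0, 0], [0, 0, 0], 1]]}}

```text
clock: 20.7
ee_pos: [0.5545, -0.0434, 0.2086]
eef_rot: [[0.228, 0.974, -0.002], [0.974, -0.228, 0.0], [-0.0, -0.002, -1.0]]
wrist_force: [-12.6, 2.8, 1.3]
width: 0.13
grip_force: 78.6
```

```bash
python3 st.py
```

```text
20.7 [554.5 -43.4 208.6] yaw -13.17 z [-2.e-03  1.e-04 -1.e+00] F [-12.59   2.8    1.26] T [0.25 1.66 0.03] w 0.13 g 78.59386682510376 q [-0.2   0.43  1.82 -0.    0.9   0.03]
```

Emit:
{"name": "play_rows", "arguments": {"moves": [[[0, 0, 0], [0, 0, 0], 1], [[0, 0, 0], [0, 0, 0], 1], [[0, 0, 0], [0, 0, 0], 1], [[0, 0, 0], [0, 0, 0], 1], [[0, 0, 0], [0, 0, 0], 1]]}}

```text
clock: 21.2
ee_pos: [0.5545, -0.0434, 0.2086]
eef_rot: [[0.228, 0.974, -0.002], [0.974, -0.228, 0.0], [-0.0, -0.002, -1.0]]
wrist_force: [-11.8, 2.3, 0.3]
width: 0.129
grip_force: 78.6
```

Emit:
{"name": "play_rows", "arguments": {"moves": [[[0, 0, 0], [0, 0, 0], 1], [[0, 0, 0], [0, 0, 0], 1], [[0, 0, 0], [0, 0, 0], 1], [[0, 0, 0], [0, 0, 0], 1], [[0, 0, 0], [0, 0, 0], 1]]}}

```text
clock: 21.7
ee_pos: [0.5545, -0.0434, 0.2086]
eef_rot: [[0.228, 0.974, -0.002], [0.974, -0.228, 0.0], [-0.0, -0.002, -1.0]]
wrist_force: [-12.2, 1.4, 0.5]
width: 0.13
grip_force: 78.6
```

Emit:
{"name": "play_rows", "arguments": {"moves": [[[0, 0, 0], [0, 0, 0], 1], [[0, 0, 0], [0, 0, 0], 1], [[0, 0, 0], [0, 0, 0], 1], [[0, 0, 0], [0, 0, 0], 1], [[0, 0, 0], [0, 0, 0], 1]]}}

```text
clock: 22.2
ee_pos: [0.5546, -0.0434, 0.2086]
eef_rot: [[0.228, 0.974, -0.002], [0.974, -0.228, 0.0], [-0.0, -0.002, -1.0]]
wrist_force: [-11.5, 2.0, 0.6]
width: 0.128
grip_force: 78.6
```

Emit:
{"name": "play_rows", "arguments": {"moves": [[[0, 0, 0], [0, 0, 0], 1], [[0, 0, 0], [0, 0, 0], 1], [[0, 0, 0], [0, 0, 0], 1], [[0, 0, 0], [0, 0, 0], 1], [[0, 0, 0], [0, 0, 0], 1]]}}

```text
clock: 22.7
ee_pos: [0.5545, -0.0434, 0.2086]
eef_rot: [[0.228, 0.974, -0.002], [0.974, -0.228, 0.0], [-0.0, -0.002, -1.0]]
wrist_force: [-12.6, 2.3, 0.7]
width: 0.13
grip_force: 78.6
```

Emit:
{"name": "play_rows", "arguments": {"moves": [[[0, 0, 0], [0, 0, 0], 1], [[0, 0, 0], [0, 0, 0], 1], [[0, 0, 0], [0, 0, 0], 1], [[0, 0, 0], [0, 0, 0], 1], [[0, 0, 0], [0, 0, 0], 1]]}}

```text
clock: 23.2
ee_pos: [0.5545, -0.0434, 0.2086]
eef_rot: [[0.228, 0.974, -0.002], [0.974, -0.228, 0.0], [-0.0, -0.002, -1.0]]
wrist_force: [-13.4, 3.3, 1.4]
width: 0.13
grip_force: 78.6
```

Emit:
{"name": "play_rows", "arguments": {"moves": [[[0, 0, 0], [0, 0, 0], 1], [[0, 0, 0], [0, 0, 0], 1], [[0, 0, 0], [0, 0, 0], 1], [[0, 0, 0], [0, 0, 0], 1], [[0, 0, 0], [0, 0, 0], 1]]}}

```text
clock: 23.7
ee_pos: [0.5545, -0.0434, 0.2086]
eef_rot: [[0.228, 0.974, -0.002], [0.974, -0.228, 0.0], [-0.0, -0.002, -1.0]]
wrist_force: [-12.7, 1.7, 0.6]
width: 0.13
grip_force: 78.6
```

Emit:
{"name": "play_rows", "arguments": {"moves": [[[0, 0, 0], [0, 0, 0], 1], [[0, 0, 0], [0, 0, 0], 1], [[0, 0, 0], [0, 0, 0], 1], [[0, 0, 0], [0, 0, 0], 1], [[0, 0, 0], [0, 0, 0], 1]]}}

```text
clock: 24.2
ee_pos: [0.5546, -0.0434, 0.2086]
eef_rot: [[0.228, 0.974, -0.002], [0.974, -0.228, 0.0], [-0.0, -0.002, -1.0]]
wrist_force: [-12.1, 0.6, 0.2]
width: 0.13
grip_force: 78.6
```

```bash
python3 st.py
```

```text
24.2 [554.6 -43.4 208.6] yaw -13.17 z [-1.9e-03  1.0e-04 -1.0e+00] F [-12.11   0.63   0.24] T [0.33 1.7  0.  ] w 0.13 g 78.59391331672668 q [-0.2   0.43  1.82 -0.    0.9   0.03]
```

The push held steady at about 12.3 N for 3.5 s with everything square, so I'm handing it in.

```bash
python3 -c "from station import arm;print(arm.job_done())"
```

```text
the job is handed in; nothing more can be done
None
```

The end board is seated at the tray's open end, screws facing out and ends within about 0.5 mm of the tray's; the tray is home against the fence, the push held at about 12 N for 3.5 s, the arm is still holding it, and I've handed the job in.

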